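# Fit the change gears and close the gear case

## Task

Take the brass spacer bushes off the stubs in the blue gear case and put them in the grey tray on the right, then fit every loose toothed gear onto its own stub, hub up, rocking it as you lower it until its teeth drop into mesh with the fixed driving gear and it sits fully home on the stub's shoulder; any gear may go on any stub. When all are in, swing the clear guard fully shut over them, and only then turn the swing clamp all the way in over the guard's edge. Leave the toothless pulley and everything else on the bench alone.

Things in the scene. Friction and masses are not known exactly. Their poses are not given: they have to be found in the camera images.
- gear1: loose steel spur gear, all alike, lying hub up; may be absent. 12 straight teeth 7 mm wide, 16 mm thick, 80 mm over the tips, root 56 mm; hexagonal hub 32 mm across flats standing 30 mm above the disc (top 46 mm above the underside); through bore 19 mm; 0.4 kg. Origin: centre of the underside, z along the bore, up; a tooth along +x and every 30 degrees; hub flats face +x and every 60 degrees.
- gear2: loose steel spur gear, all alike, lying hub up; may be absent. 12 straight teeth 7 mm wide, 16 mm thick, 80 mm over the tips, root 56 mm; hexagonal hub 32 mm across flats standing 30 mm above the disc (top 46 mm above the underside); through bore 19 mm; 0.4 kg. Origin: centre of the underside, z along the bore, up; a tooth along +x and every 30 degrees; hub flats face +x and every 60 degrees.
- gear3: loose steel spur gear, all alike, lying hub up; may be absent. 12 straight teeth 7 mm wide, 16 mm thick, 80 mm over the tips, root 56 mm; hexagonal hub 32 mm across flats standing 30 mm above the disc (top 46 mm above the underside); through bore 19 mm; 0.4 kg. Origin: centre of the underside, z along the bore, up; a tooth along +x and every 30 degrees; hub flats face +x and every 60 degrees.
- stub1 (a point): one of three fixed stubs in the case: 28 mm round shoulder with an upright 16 mm pin, tapered tip. This point: on the axis at the top of the shoulder, 30 mm above the table, where a seated gear's underside rests; the tip is 40 mm higher. 66 mm from the driving gear's axis. Any gear fits any stub. This is the stub nearest the robot, on the -x side of the driving gear (case frame).
- stub2 (a point): one of three fixed stubs in the case: 28 mm round shoulder with an upright 16 mm pin, tapered tip. This point: on the axis at the top of the shoulder, 30 mm above the table, where a seated gear's underside rests; the tip is 40 mm higher. 66 mm from the driving gear's axis. Any gear fits any stub. This is the left one, on the +y side.
- stub3 (a point): one of three fixed stubs in the case: 28 mm round shoulder with an upright 16 mm pin, tapered tip. This point: on the axis at the top of the shoulder, 30 mm above the table, where a seated gear's underside rests; the tip is 40 mm higher. 66 mm from the driving gear's axis. Any gear fits any stub. This is the right one, on the -y side.
- case: fixed blue gear case: 240 (x) x 260 (y) mm base plate 12 mm thick, 24 mm high rims left and right, an 86 mm high back wall along +x that carries the guard's hinge, two 14 mm square, 84 mm high guard rests at the front corners; open at the front. Origin: centre of the underside; x points away from the robot, y left, z up.
- sun_top (a point): the fixed driving gear between the stubs: 10 straight teeth 7 mm wide, 68 mm over the tips, braked, toothed from 30 to 46 mm above the table, hub and cap to 60 mm. This point: on its axis at the top of the teeth; a tooth along +x and every 36 degrees. A loose gear's teeth must fall midway into its gaps (free play about 4 degrees in all); else it rests on top, 16 mm too high.
- guard_hinge (a point): middle of the guard's hinge axis (along the case's y), 88 mm above the table at the back wall. The frame turns with the guard.
- guard_bar (a point): middle of the guard's handle: a 10 mm round steel bar, 110 mm long, parallel to the hinge, 234 mm from the hinge and 22 mm beyond the front edge of the guard, in its plane (gap between bar and edge 17 mm).
- guard (a joint): hinge angle (rad) of the guard, a clear plastic panel in an aluminium frame, 212 mm long from the hinge, 240 mm wide, 7 mm thick, 0.4 kg: 0 = shut, level over the gears; 1.57 = upright; up to 2.0 = leaning back away from the robot. Stiff hinge (0.7 N m): stays where it is left. Seated hubs end 8 mm below it.
- clamp (a joint): angle (rad) of the flat steel swing clamp on the post beside the case's left edge: 0 = points to the case's -x, clear of the guard; 1.57 = points to -y, over the edge of the shut guard (stop at 1.62). Turns anticlockwise seen from above about a vertical pivot, about 2 N at the knob; stays where it is left.
- clamp_knob (a point): centre of the top of the clamp's upright black knob, 14 mm diameter, 30 mm tall, at the arm's free end 57 mm from the pivot; its top is 130 mm above the table.
- clamp_pivot (a point): top of the clamp's pivot, on its vertical axis, 105 mm above the table.
- bush1: loose brass spacer bush, a plain round tube 34 mm outside, 19 mm bore, 48 mm long, 0.15 kg, standing at the start on the shoulder of stub1, its top 78 mm above the table; may be absent. Origin: centre of its lower end, z along its axis.
- bush2: loose brass spacer bush, a plain round tube 34 mm outside, 19 mm bore, 48 mm long, 0.15 kg, standing at the start on the shoulder of stub2, its top 78 mm above the table; may be absent. Origin: centre of its lower end, z along its axis.
- bush3: loose brass spacer bush, a plain round tube 34 mm outside, 19 mm bore, 48 mm long, 0.15 kg, standing at the start on the shoulder of stub3, its top 78 mm above the table; may be absent. Origin: centre of its lower end, z along its axis.
- tray: fixed shallow open grey tray on the right of the table for the bushes: 150 (x) x 110 (y) mm outside, 28 mm high, walls and floor 5 mm thick. Origin: centre of its underside, z up.
- pulley: bystander: toothless V-belt pulley, 76 mm diameter, 40 mm high with a 28 mm round boss, lying among the gears; origin at the centre of its underside. Not to be moved.
- spanner: bystander: steel spanner 190 mm long lying on the table. Not to be moved.
- screwdriver: bystander: screwdriver 200 mm long lying on the table. Not to be moved.
- toolpost: bystander: dark steel tool post block, 75 mm square, 75 mm high with its stud. Not to be moved.
- stock: bystander: aluminium bar 30 x 30 x 180 mm. Not to be moved.
Mind the look-alikes: they are no part of the job. What is shaped like the bush3 but green or purple is not meant.

How it is judged:
By the outcome, as a careful person would: the job done as asked, in the order asked, and still so for the second after the job is handed in, with the robot touching nothing.
Of gear1, gear2, gear3 only 2 to 3 are there at a start; the rules pass over those that are not, and their reading is None.
Of bush1, bush2, bush3 only 2 to 3 are there at a start; the rules pass over those that are not, and their reading is None.
At some moment in a run one of gear1, gear2, gear3 may be knocked a few centimetres aside while the robot is not near it.
It also fails if it takes over 210 s, if anything falls off the work surface, if the arm or the gripper's body presses on something with over 40 N, if the wrist force passes 120 N, or if a joint passes its speed limit or range.

## Robot

A 6-joint arm with a two-finger parallel gripper is mounted at the origin on the work surface. World frame = base frame: x ahead of the robot, y to its left, z up, the work surface at z = 0. Lengths are in m, angles in degrees, forces in N, time in s.
With the tool pointing down it reaches from about 0.4 to 0.825 m from the base axis. Payload 7 kg.
Tool frame: the origin (TCP) lies midway between the tips of the shut fingers; the grasp point (between the pads) lies ctrl.tcp_to_grasp behind it (ctrl.tcp_to_grasp is the distance from the TCP to the grasp point, in m); z points along the fingers, y is the line along which they close (so a half turn about z gives the same grasp; the last joint's range is limited). The gripper opens to 88 mm and grips with 3 to 60 N. Pads are 19 mm wide; open, the fingers measure 130 mm over their backs; the gripper's body (78 mm by 193 mm) begins 47 mm behind the grasp point.
Start: joints at [-60.269, 20.546, 0.682, 0, -70.136, -16.507], TCP at [0.154, -0.657, 0.227] pointing down, gripper open.
Joint ranges: [-176.03, 176.03], [-82.01, 121.73], [-58.28, 71.71], [-173.87, 95.51], [-174.79, -0.11], [-173.66, 173.66]. Speed limits (degrees/s): [136.94, 136.94, 172.46, 180, 180, 180].

## Interface

Orientations are given as [roll, pitch, yaw] about the fixed x, y, z axes, in that order (R = Rz(yaw) Ry(pitch) Rx(roll)).
In Python, from plant import ctrl, imaging, close_job gives the robot as it stands.
- The arm moves only by the shell command python3 -m crank 'ROWS'. ROWS is JSON, a list of rows, each a list of 3 entries, a list of its own where there are three numbers: the shift along the world's x, y, z in m, then the turn, a rotation vector about the world's x, y, z in degrees, then the opening, from -1 (shut) to 1 (fully open), so that 0 is half open. A call has 1 to 12 rows; each row shifts and turns the commanded pose from where the row before left it; what a row does not reach is not made up. A row lasts 1/10 s, in which the tool goes at most 50 mm and 8.59 degrees, less where a joint would pass 70% of its speed; a pose out of reach is approached as far as the arm can. A call is refused whole if a number of a shift passes 0.05 or a number of a turn 8.59, either way. A call with a gripper value outside its range is refused whole. The fingers move at their own pace and stop on an object; the grip force is fixed at half the most. Time passes only in rows, so rows that do not move let the fingers close. It gives the time, the measured TCP pose, the force, the opening and the grip force at its end, in the units of the state.
- ctrl.get_obs(): the state, without advancing time (a new reading comes with each control period).
- imaging.snapshot(name): name is "scene" or "side" or "wrist"; returns (picture, depth): 420x560x3 uint8, blue, green, red; 420x560 float32, m along the optical axis (not along the pixel's ray), 0 where there is no reading.
- imaging.camera_model(name): a dict with "mtx" (3x3 intrinsics, pixels), "R" (3x3) and "t" (3): a world point X has camera coordinates R X + t. Camera axes: x right, y down, z forward; pixel columns grow to the right and rows downward; lengths in m; the calibration is good to about 2 mm. A picture is of the moment at which its call begins: read the wrist's pose just before it. camera_model takes no time and is no camera call; for the wrist camera it gives the pose at the moment of the call.
- close_job(): hands the job in; it is judged then, once.
The state is a dict: "clock": time; "joint_pos": joint angles; "qvel": joint speeds; "tau": joint torques, N m; "tool_pos": TCP position; "orientation": TCP orientation; "force": force on the tool from outside, world axes, zero at the start; "moment": the same for the moment, N m; "opening": finger opening in m; "gripper_force": force on a finger pad.
Only numpy, scipy, OpenCV 4.12 (cv2) and the standard library are available. Lean on these libraries where they do the work, as an engineer would, in place of code of your own. Each camera call takes 0.05 s, during which the arm holds its last target. There are 200 camera calls.

## Working session

There is one attempt and no reset: what is moved stays moved. The work goes in short steps, Python scripts to look and compute and a shell command to move; the robot and the scene stay as the last step left them, time stands still between calls to the robot, and variables do not carry over. Pictures are saved under pics/ and viewed, at most 15 in all, crops included, and the job is handed in when it is done.

```bash
ls; mkdir -p pics; python3 - <<'E'
from plant import ctrl, imaging
import cv2,numpy as np
print(ctrl.get_obs(), ctrl.tcp_to_grasp)
for n in("scene","side"):
    p,d=imaging.snapshot(n); cv2.imwrite(f"pics/{n}0.png",p); np.save(f"pics/{n}0.npy",d)
    m=imaging.camera_model(n); print(n,m)
    np.savez(f"pics/{n}0cam.npz",**{k:np.array(m[k]) for k in("mtx","R","t")})
E
```

```text
pics
{'clock': 0.0, 'joint_pos': array([-6.02693593e+01,  2.05916277e+01,  6.32784120e-01, -2.06072413e-02,
       -7.01364803e+01, -1.65054423e+01]), 'qvel': array([-0.02533356,  0.07129603,  0.04791437, -0.01614667,  0.0417754 ,
        0.06531923]), 'tau': array([ 7.72927215e-04, -5.82726574e+01,  2.93059230e+01,  6.99738085e+00,
        6.92600326e-03, -1.44515402e-04]), 'tool_pos': array([ 0.15426613, -0.65661716,  0.22561147]), 'orientation': array([ 1.79903100e+02, -8.51110512e-03, -1.66781812e+02]), 'force': array([ 0.45545057, -0.90721449, -0.01381318]), 'moment': array([-0.05306152,  0.00219698, -0.02505598]), 'gripper_force': 0.0, 'opening': 0.08763350253460372} 0.0188
scene {'mtx': array([[439.37303059,   0.        , 282.05218756],
       [  0.        , 439.37303059, 211.57064884],
       [  0.        ,   0.        ,   1.        ]]), 'R': array([[ 0.91138279,  0.41125524, -0.01582823],
       [ 0.28451837, -0.65737728, -0.69778536],
       [-0.297373  ,  0.63144615, -0.71613201]]), 't': array([-0.44609754, -0.08823262,  1.31909545])}
side {'mtx': array([[427.22662581,   0.        , 273.50707221],
       [  0.        , 427.22662581, 208.14560764],
       [  0.        ,   0.        ,   1.        ]]), 'R': array([[-0.68109031, -0.73193726,  0.01959171],
       [-0.39730118,  0.34696067, -0.84957052],
       [ 0.61503476, -0.58641806, -0.52711108]]), 't': array([0.31170109, 0.28163227, 1.01671004])}
```

View pics/scene0.png

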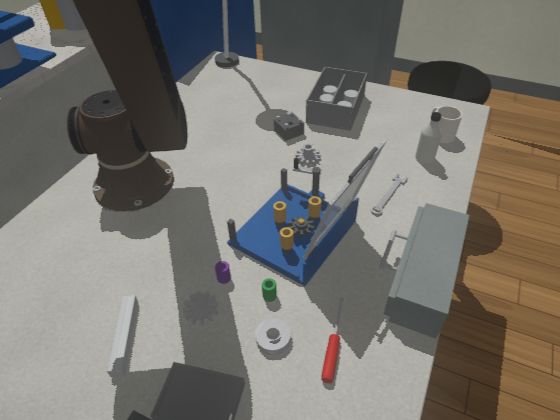

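View pics/side0.png

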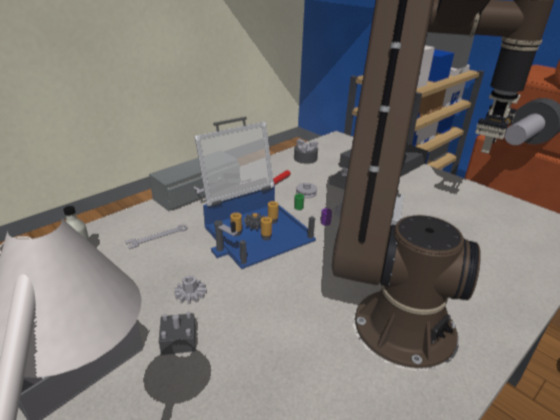

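The scene view shows three brass bushes at (280,212), (315,207) and (287,238). A green tube at (269,290) and a purple one at (223,272) are look-alikes. One gear is at (308,155), another is in shade at (200,305), and the pulley is at (273,335). Next I'll move the arm out of the way conceptually by fusing both depth images into a top-down map.

```bash
cat > h.py <<'E'
import numpy as np, cv2
def cloud(p,d,m):
    v,u=np.mgrid[:d.shape[0],:d.shape[1]]; K=m["mtx"]
    c=np.stack([(u-K[0,2])/K[0,0]*d,(v-K[1,2])/K[1,1]*d,d],-1)
    X=(c-m["t"])@m["R"]; return X
def topdown(sets,x0,x1,y0,y1,res,zmax=.4):
    # up = +x, left = +y
    H=int((x1-x0)/res);W=int((y1-y0)/res); im=np.zeros((H,W,3),np.uint8); Z=np.full((H,W),-1.)
    for p,d,m in sets:
        X=cloud(p,d,m); ok=(d>0)&(X[...,2]<zmax)&(X[...,2]>-.02)
        P=X[ok];C=p[ok]; o=np.argsort(P[:,2]);P=P[o];C=C[o]
        r=((x1-P[:,0])/res).astype(int);c=((y1-P[:,1])/res).astype(int)
        k=(r>=0)&(r<H)&(c>=0)&(c<W);r,c,P,C=r[k],c[k],P[k],C[k]
        k=P[:,2]>Z[r,c]; im[r[k],c[k]]=C[k];Z[r[k],c[k]]=P[k,2]
    return im,Z
E
python3 - <<'E'
from h import *
S=[]
for n in("scene","side"):
    S.append((cv2.imread(f"pics/{n}0.png"),np.load(f"pics/{n}0.npy"),dict(np.load(f"pics/{n}0cam.npz"))))
im,Z=topdown(S,0.0,.95,-.7,.5,.002,.28)
cv2.imwrite("pics/top0.png",im)
p,d,m=S[0];X=cloud(p,d,m)
for u,v in[(280,206),(315,201),(287,232),(308,150),(200,305),(273,332),(200,390),(170,400),(269,284),(223,266),(297,163),(232,225),(301,222),(286,172),(316,172)]:
    print(u,v,X[v,u].round(3))
big=cv2.resize(p[120:420,110:400],None,fx=2,fy=2,interpolation=cv2.INTER_CUBIC);cv2.imwrite("pics/crop0.png",big)
E
```

```text
280 206 [0.473 0.026 0.063]
315 201 [0.551 0.077 0.065]
287 232 [ 0.528 -0.053  0.067]
308 150 [0.446 0.29  0.05 ]
200 305 [ 0.428 -0.304  0.039]
273 332 [ 0.594 -0.28   0.001]
200 390 [ 0.517 -0.457  0.007]
170 400 [ 0.473 -0.497  0.005]
269 284 [ 0.542 -0.188  0.031]
223 266 [ 0.42  -0.187  0.035]
297 163 [0.47  0.145 0.117]
232 225 [ 0.396 -0.092  0.074]
301 222 [ 0.544 -0.002  0.06 ]
286 172 [0.439 0.141 0.078]
316 172 [0.528 0.14  0.108]
```

View pics/top0.png

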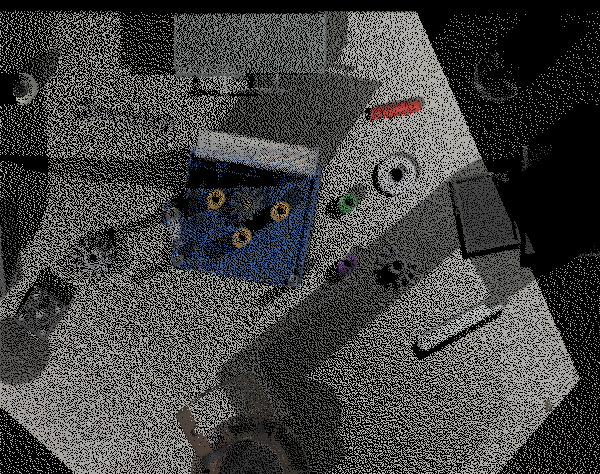

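View pics/crop0.png

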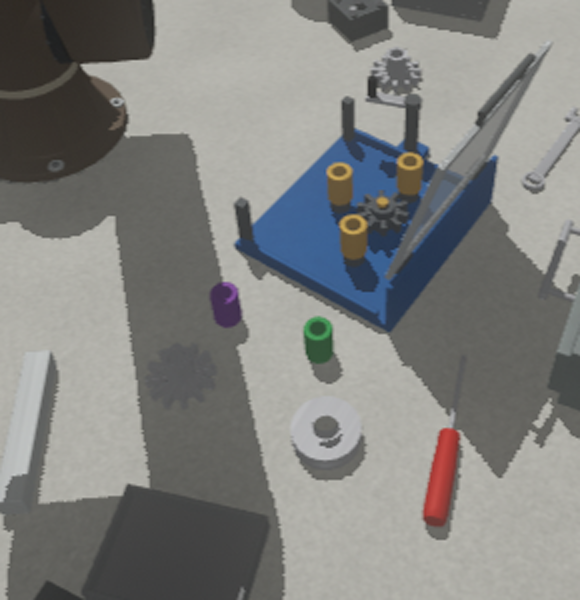

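The top-down map shows the case turned about -10°, with the bushes at roughly (.473,.026), (.551,.077) and (.528,-.053). The tray is at about (.52,-.47), and the gears are at (.446,.29) and (.43,-.30). I still need to check for a third gear, possibly at side pixel (306,152), and to get the wrist camera's geometry.

```bash
python3 - <<'E'
from h import *
from plant import ctrl, imaging
o=ctrl.get_obs();m=imaging.camera_model("wrist")
from scipy.spatial.transform import Rotation as Ro
R=Ro.from_euler('xyz',o['orientation'],degrees=True).as_matrix()
C=-m["R"].T@m["t"]; print("cam in tool",R.T@(C-o['tool_pos']),"\n axes in tool cols",(R.T@m["R"].T).round(3),m["mtx"][0])
S={n:(cv2.imread(f"pics/{n}0.png"),np.load(f"pics/{n}0.npy"),dict(np.load(f"pics/{n}0cam.npz"))) for n in("scene","side")}
X=cloud(*S["side"])
for u,v in[(306,155),(300,145),(315,147),(190,283),(238,160),(270,130),(230,122),(204,205),(430,310)]:print(u,v,X[v,u].round(3))
cv2.imwrite("pics/crop1.png",cv2.resize(S["side"][0][110:290,160:360],None,fx=3,fy=3,interpolation=cv2.INTER_CUBIC))
E
```

```text
cam in tool [ 0.07821574  0.0013982  -0.15805   ] 
 axes in tool cols [[-0.    -0.958 -0.287]
 [ 1.    -0.    -0.   ]
 [ 0.    -0.287  0.958]] [298.8333095    0.         280.64172968]
306 155 [ 0.765 -0.466  0.038]
300 145 [ 0.823 -0.489  0.057]
315 147 [ 0.776 -0.53   0.052]
190 283 [0.423 0.319 0.044]
238 160 [ 0.649 -0.023  0.195]
270 130 [ 2.276 -1.667 -0.613]
230 122 [ 0.677 -0.018  0.311]
204 205 [0.652 0.112 0.084]
430 310 [-0.059  0.036  0.123]
```

View pics/crop1.png

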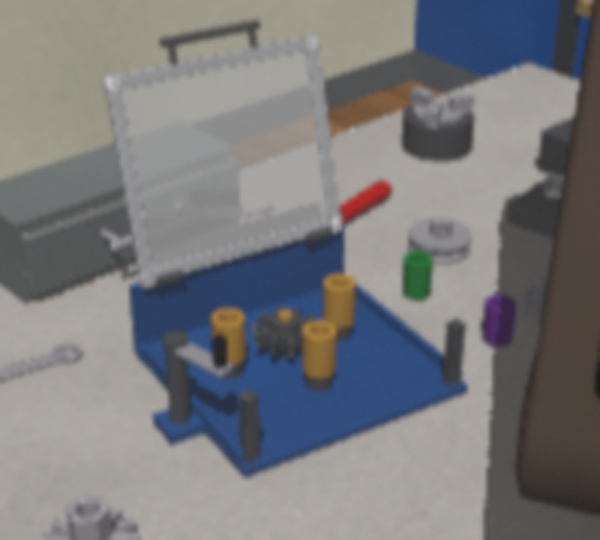

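```bash
python3 - <<'E'
from h import *
from plant import imaging
m=imaging.camera_model("wrist");p,d=imaging.snapshot("wrist");cv2.imwrite("pics/w0.png",p)
X=cloud(p,d,m);print(X[::100,::130].round(2).reshape(-1,3))
E
python3 -m crank '[[[0.022,0.042,0.006],[0,0,0],1],[[0.022,0.042,0.006],[0,0,0],1],[[0.022,0.042,0.006],[0,0,0],1],[[0.022,0.042,0.006],[0,0,0],1],[[0.022,0.042,0.006],[0,0,0],1],[[0.022,0.042,0.006],[0,0,0],1],[[0.022,0.042,0.006],[0,0,0],1],[[0.022,0.042,0.006],[0,0,0],1]]'
python3 -m crank '[[[0.022,0.042,0.006],[0,0,-5],1],[[0.022,0.042,0.006],[0,0,-5],1],[[0.022,0.042,0.006],[0,0,-5],1],[[0.022,0.042,0.006],[0,0,-4],1],[[0.022,0.042,0.006],[0,0,-4],1],[[0.022,0.042,0.006],[0,0,0],1],[[0.022,0.042,0.006],[0,0,0],1],[[0.022,0.042,0.006],[0,0,0],1],[[0,0,0],[0,0,0],1],[[0,0,0],[0,0,0],1],[[0,0,0],[0,0,0],1]]'
python3 - <<'E'
from h import *
from plant import imaging
m=imaging.camera_model("wrist");p,d=imaging.snapshot("wrist");cv2.imwrite("pics/w1.png",p);np.save("pics/w1.npy",d)
np.savez("pics/w1cam.npz",**{k:np.array(m[k]) for k in("mtx","R","t")})
cv2.imwrite("pics/w01.png",np.hstack([cv2.resize(cv2.imread("pics/w0.png"),(240,180)),np.zeros((180,0,3),np.uint8)]))
a=np.zeros((420,800,3),np.uint8);a[:,:560]=p;a[:180,560:]=cv2.resize(cv2.imread("pics/w0.png"),(240,180));cv2.imwrite("pics/w01.png",a)
E
```

```text
[[-0.02 -1.32 -0.37]
 [-0.16 -1.24 -0.75]
 [-0.04 -0.72 -0.  ]
 [-0.07 -0.58 -0.  ]
 [-0.1  -0.44 -0.  ]
 [ 0.19 -1.32 -0.36]
 [ 0.15 -1.21 -0.75]
 [ 0.07 -0.7  -0.  ]
 [ 0.03 -0.55  0.  ]
 [-0.01 -0.39  0.  ]
 [ 0.64 -1.68 -0.75]
 [ 0.23 -0.84  0.  ]
 [ 0.19 -0.68 -0.  ]
 [ 0.15 -0.51 -0.  ]
 [ 0.11 -0.34  0.  ]
 [ 0.14 -0.73  0.32]
 [ 0.14 -0.7   0.31]
 [ 0.13 -0.67  0.31]
 [ 0.12 -0.63  0.31]
 [ 0.11 -0.6   0.32]
 [ 0.15 -0.72  0.33]
 [ 0.14 -0.69  0.34]
 [ 0.13 -0.67  0.34]
 [ 0.13 -0.64  0.33]
 [ 0.12 -0.61  0.33]]
clock: 0.95
tool_pos: [0.3307, -0.3193, 0.2748]
orientation: [-180.0, 0.0, -166.8]
force: [1.6, -0.3, 0.8]
opening: 0.0874
gripper_force: 0.0
clock: 2.05
tool_pos: [0.5059, 0.0144, 0.3223]
orientation: [-180.0, -0.0, 170.2]
force: [-0.5, -0.2, 0.5]
opening: 0.0873
gripper_force: 0.0
```

View pics/w01.png

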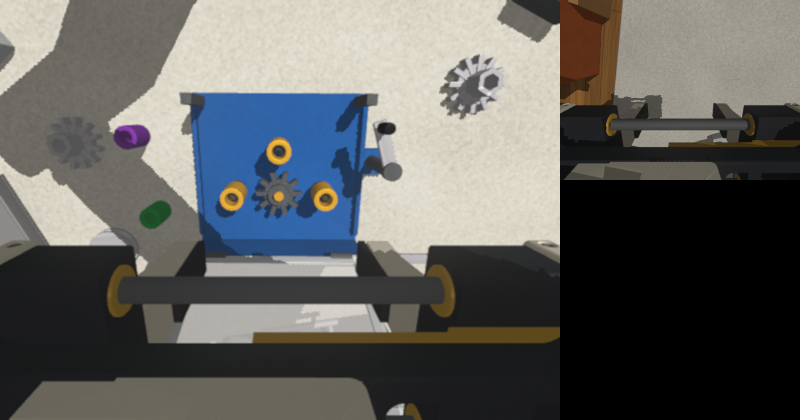

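The wrist view shows bushes at (279,151), (232,196) and (326,197), the sun at (279,196) and the clamp knob at (386,127). The gears are at (75,143) on the right side and (475,85) on the left. The green and purple tubes at (155,213) and (131,136) are not brass, so I'm ignoring them. Only two gears are present. Measuring now.

```bash
cat >> h.py <<'E'
from scipy.optimize import least_squares
def circ(P,r):
    f=lambda q:np.hypot(P[:,0]-q[0],P[:,1]-q[1])-r
    return least_squares(f,P.mean(0),loss='soft_l1',f_scale=.001).x
def hubpose(X,c0,z0=0.):
    """gear centre, tooth phase (mod 30), flat phase (mod 60) from cloud, z0 = underside"""
    c=np.array(c0,float)
    dd=np.hypot(X[...,0]-c[0],X[...,1]-c[1])
    H=X[(dd<.045)&(abs(X[...,2]-z0-.046)<.006)][:,:2]
    best=None
    hull=cv2.convexHull(H.astype(np.float32))[:,0]
    a=np.radians(np.arange(0,180,1)); n=np.c_[np.cos(a),np.sin(a)]
    s=hull@n.T; w=s.max(0)-s.min(0); mid=(s.max(0)+s.min(0))/2
    c=np.linalg.lstsq(n,mid,rcond=None)[0]
    w6=np.array([w[k::60].mean() for k in range(60)]); 
    flat=(np.degrees(np.angle((w6*np.exp(6j*np.radians(np.arange(60)))).sum()))/6+30)%60
    dd=np.hypot(X[...,0]-c[0],X[...,1]-c[1])
    T=X[(dd>.031)&(dd<.041)&(abs(X[...,2]-z0-.016)<.005)]
    t=np.arctan2(T[:,1]-c[1],T[:,0]-c[0]); z=np.exp(12j*t).mean()
    return c,len(H),len(T),np.degrees(np.angle(z))/12%30,abs(z),flat,w6.min(),w6.max()
E
python3 - <<'E'
from h import *
p=cv2.imread("pics/w1.png");d=np.load("pics/w1.npy");m=dict(np.load("pics/w1cam.npz"));X=cloud(p,d,m)
hsv=cv2.cvtColor(p,cv2.COLOR_BGR2HSV)
br=(hsv[...,0]>12)&(hsv[...,0]<30)&(hsv[...,1]>120)
C={}
for n,(u,v) in dict(b1=(279,151),b3=(232,196),b2=(326,197)).items():
    k=np.zeros(br.shape,bool);k[v-25:v+25,u-25:u+25]=1
    P=X[k&br&(X[...,2]>.06)];z=np.percentile(P[:,2],90);P=P[abs(P[:,2]-z)<.004]
    r=(P[:,:2].max(0)-P[:,:2].min(0)); C[n]=(P[:,:2].max(0)+P[:,:2].min(0))/2
    print(n,len(P),z.round(4),C[n].round(4),r.round(4))
e=C['b2']-C['b3'];yaw=np.degrees(np.arctan2(e[1],e[0]))-90;print("b2-b3",np.linalg.norm(e),"yaw",yaw,"mid",(C['b2']+C['b3'])/2)
s=(C['b2']+C['b3'])/2
dd=np.hypot(X[...,0]-s[0],X[...,1]-s[1])
T=X[(dd>.026)&(dd<.036)&(abs(X[...,2]-.046)<.005)]
t=np.arctan2(T[:,1]-s[1],T[:,0]-s[0]);z=np.exp(10j*t).mean();print("sun tooth phase",np.degrees(np.angle(z))/10,abs(z),len(T))
for c0 in[(.43,-.302),(.435,.305)]:print(hubpose(X,c0))
for u,v in[(386,128),(392,171),(373,99),(279,196),(185,99),(200,244),(355,244)]:print(u,v,X[v,u].round(3))
E
```

```text
b1 324 0.0788 [0.4731 0.0179] [0.0326 0.0319]
b3 294 0.0787 [ 0.5264 -0.0585] [0.0328 0.0332]
b2 285 0.0786 [0.5491 0.0708] [0.0328 0.0316]
b2-b3 0.13125945222599358 yaw -9.96699570890486 mid [0.53778283 0.00616467]
sun tooth phase 7.367685330487104 0.7621417405999723 258
(array([ 0.41413155, -0.29145837]), 389, 399, np.float64(6.420266128411284), np.float64(0.7252880655325058), np.float64(38.84974558009726), np.float64(0.033012832643075994), np.float64(0.03607922023808322))
(array([0.43301185, 0.31510909]), 451, 462, np.float64(20.677590222533347), np.float64(0.7224281279379318), np.float64(20.843970442702286), np.float64(0.0329319904655677), np.float64(0.036739772781904045))
386 128 [0.462 0.144 0.131]
392 171 [0.518 0.156 0.106]
373 99 [0.428 0.146 0.085]
279 196 [0.538 0.007 0.06 ]
185 99 [ 0.388 -0.086  0.083]
200 244 [ 0.488 -0.027  0.328]
355 244 [0.646 0.114 0.032]
```

```bash
python3 - <<'E'
from h import *
p=cv2.imread("pics/w1.png");m=dict(np.load("pics/w1cam.npz"))
def ortho(c,z,half=.05,N=260):
    g=np.linspace(half,-half,N);gx,gy=np.meshgrid(g,g,indexing='ij') # up=+x,left=+y
    P=np.stack([c[0]+gx,c[1]+gy,np.full_like(gx,z)],-1)@m["R"].T+m["t"]
    q=P@m["mtx"].T;q=(q[...,:2]/q[...,2:]).astype(np.float32)
    return cv2.remap(p,q[...,0],q[...,1],cv2.INTER_CUBIC)
def draw(im,phi,n,r,half=.05):
    N=im.shape[0];s=N/(2*half)
    for k in range(n):
        a=np.radians(phi+360/n*k);f=lambda R:(int(N/2-R*s*np.sin(a)),int(N/2-R*s*np.cos(a)))
        cv2.line(im,f(r),f(r+.008),(0,0,255),1)
    return im
a=draw(ortho((.5378,.0062),.046),7.4,10,.034)
b=draw(ortho((.414,-.2915),.016),6.4,12,.04)
c=draw(ortho((.433,.315),.016),20.7,12,.04)
cv2.imwrite("pics/ph.png",np.hstack([a,b,c]))
E
```

```text
(no output)
```

View pics/ph.png

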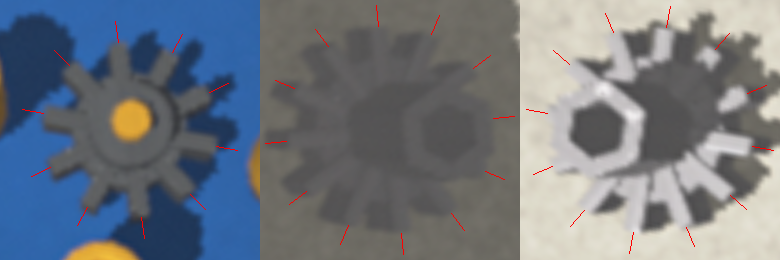

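Sun teeth lie at about 7.4° + 36k, so a gear's teeth must sit at about 20.5° (mod 30) on stub1 and 5.5° on stub2 or stub3. The left gear (20.7°) goes to stub1 and the right gear (6.4°) to stub3, so almost no turn is needed. I'll locate the tray, then take bush1.

```bash
python3 - <<'E'
from h import *
p=cv2.imread("pics/scene0.png");d=np.load("pics/scene0.npy");m=dict(np.load("pics/scene0cam.npz"));X=cloud(p,d,m)
g=p.max(2)
for k,nm in(((X[...,2]>.022)&(X[...,2]<.033),"rim"),((X[...,2]>.0)&(X[...,2]<.012)&(g<75),"floor")):
    P=X[k&(d>0)&(X[...,0]>.38)&(X[...,0]<.68)&(X[...,1]<-.37)&(X[...,1]>-.6)][:,:2]
    print(nm,len(P),cv2.minAreaRect(P.astype(np.float32)),np.percentile(P,[2,50,98],axis=0).round(3))
E
python3 -m crank '[[[-0.006,0,-0.04],[0,0,0],0.15],[[-0.006,0,-0.04],[0,0,0],0.15],[[-0.006,0.001,-0.04],[0,0,0],0.15],[[-0.006,0.001,-0.04],[0,0,0],0.15],[[-0.006,0.001,-0.03],[0,0,0],0.15],[[-0.003,0,0],[0,0,0],0.15],[[0,0,0],[0,0,0],0.15],[[0,0,0],[0,0,0],0.15]]'
python3 - <<'E'
import sys;sys.path.insert(0,'.')
from h import *
from plant import imaging
p,d=imaging.snapshot("side");cv2.imwrite("pics/s1.png",cv2.resize(p[130:290,180:360],None,fx=3,fy=3,interpolation=cv2.INTER_CUBIC))
E
```

```text
rim 603 ((0.5274137854576111, -0.4727337062358856), (0.15071871876716614, 0.11108684539794922), 11.662933349609375) [[ 0.448 -0.539]
 [ 0.494 -0.444]
 [ 0.603 -0.41 ]]
floor 3167 ((0.5234386920928955, -0.47254666686058044), (0.15779364109039307, 0.10067319124937057), 11.572086334228516) [[ 0.456 -0.521]
 [ 0.519 -0.468]
 [ 0.587 -0.419]]
clock: 2.9
tool_pos: [0.4749, 0.0179, 0.1346]
orientation: [179.9, 0.2, 170.2]
force: [-0.1, -1.1, 0.1]
opening: 0.0501
gripper_force: 0.0
```

View pics/s1.png

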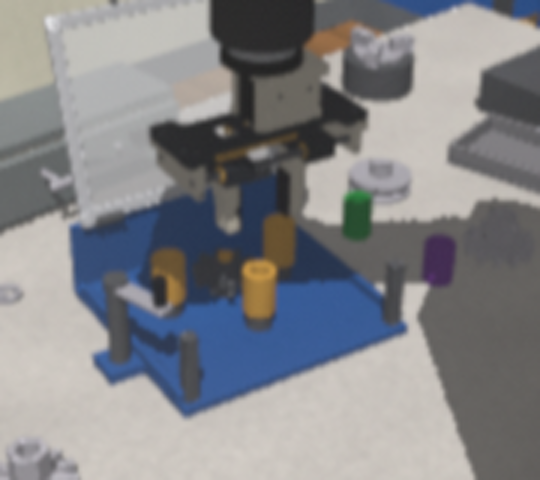

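The gripper is centred above bush1 at crop pixel (259,290). The tray fit, 151 x 111 mm at (.527,-.473) and 11.7°, matches the given size. Descending to grasp.

```bash
python3 -m crank '[[[-0.001,0,-0.03],[0,0,0],0.15],[[-0.001,0,-0.03],[0,0,0],0.15],[[0,0,-0.02],[0,0,0],0.15],[[0,0,0],[0,0,0],0.15],[[0,0,0],[0,0,0],-1],[[0,0,0],[0,0,0],-1],[[0,0,0],[0,0,0],-1],[[0,0,0],[0,0,0],-1],[[0,0,0],[0,0,0],-1]]'
python3 -m crank '[[[0,0,0.02],[0,0,0],-1],[[0,0,0.02],[0,0,0],-1],[[0,0,0.03],[0,0,0],-1],[[0,0,0.04],[0,0,0],-1],[[0,0,0.04],[0,0,0],-1],[[0,0,0.03],[0,0,0],-1],[[0,0,0],[0,0,0],-1],[[0,0,0],[0,0,0],-1]]'
```

```text
clock: 3.85
tool_pos: [0.4725, 0.0183, 0.054]
orientation: [179.9, 0.1, 170.3]
force: [-1.5, 0.8, 7.4]
opening: 0.033
gripper_force: 30.0
clock: 4.65
tool_pos: [0.4712, 0.0181, 0.2332]
orientation: [179.9, 0.1, 170.2]
force: [0.6, -0.2, -2.6]
opening: 0.0329
gripper_force: 30.0
```

```bash
python3 -m crank '[[[0.001,-0.045,0],[0,0,0],-1],[[0.001,-0.045,0],[0,0,0],-1],[[0.001,-0.045,0],[0,0,0],-1],[[0.001,-0.045,0],[0,0,0],-1],[[0.001,-0.045,0],[0,0,0],-1],[[0.001,-0.045,0],[0,0,0],-1],[[0.001,-0.045,0],[0,0,0],-1],[[0.001,-0.045,0],[0,0,0],-1],[[0.001,-0.045,0],[0,0,0],-1],[[0.001,-0.045,0],[0,0,0],-1],[[0.002,-0.05,0],[0,0,0],-1]]'
python3 -m crank '[[[0,0,-0.04],[0,0,0],-1],[[0,0,-0.04],[0,0,0],-1],[[0,0,-0.04],[0,0,0],-1],[[0,0,-0.04],[0,0,0],-1],[[0,0,-0.02],[0,0,0],-1],[[0,0,-0.01],[0,0,0],-1],[[0,0,-0.007],[0,0,0],-1],[[0,0,-0.005],[0,0,0],-1],[[0,0,0],[0,0,0],-1],[[0,0,0],[0,0,0],-1]]'
```

```text
clock: 5.75
tool_pos: [0.4825, -0.4831, 0.2305]
orientation: [179.9, -0.1, 170.2]
force: [2.1, -0.7, -0.7]
opening: 0.0332
gripper_force: 30.0
clock: 6.75
tool_pos: [0.4839, -0.4824, 0.0316]
orientation: [-180.0, 0.1, 170.2]
force: [-1.1, 0.3, -1.6]
opening: 0.0332
gripper_force: 30.0
```

```bash
python3 -m crank '[[[0,0,-0.001],[0,0,0],-1],[[0,0,0],[0,0,0],-0.05],[[0,0,0],[0,0,0],-0.05],[[0,0,0],[0,0,0],-0.05],[[0,0,0.03],[0,0,0],-0.05],[[0,0,0.04],[0,0,0],-0.05],[[0,0,0.04],[0,0,0],-0.05],[[0,0,0.04],[0,0,0],-0.05]]'
python3 -m crank '[[[0.005,0.047,0],[0,0,0],0.15],[[0.005,0.047,0],[0,0,0],0.15],[[0.005,0.047,0],[0,0,0],0.15],[[0.005,0.047,0],[0,0,0],0.15],[[0.005,0.047,0],[0,0,0],0.15],[[0.005,0.047,0],[0,0,0],0.15],[[0.005,0.047,0],[0,0,0],0.15],[[0.005,0.047,0],[0,0,0],0.15],[[0.003,0.048,0],[0,0,0],0.15],[[0,0,-0.04],[0,0,0],0.15],[[0,0,0],[0,0,0],0.15],[[0,0,0],[0,0,0],0.15]]'
```

```text
clock: 7.55
tool_pos: [0.4832, -0.482, 0.1814]
orientation: [-180.0, 0.0, 170.2]
force: [1.1, 0.2, 0.0]
opening: 0.0416
gripper_force: 0.0
clock: 8.75
tool_pos: [0.5261, -0.0584, 0.1398]
orientation: [-179.9, -0.1, 170.3]
force: [0.7, -0.2, 0.5]
opening: 0.0503
gripper_force: 0.0
```

Now bush3: grasp it, lift, and carry it to tray slot C (.571,-.464).

```bash
python3 -m crank '[[[0,0,-0.04],[0,0,0],0.15],[[0,0,-0.03],[0,0,0],0.15],[[0,0,-0.016],[0,0,0],0.15],[[0,0,0],[0,0,0],0.15],[[0,0,0],[0,0,0],-1],[[0,0,0],[0,0,0],-1],[[0,0,0],[0,0,0],-1],[[0,0,0],[0,0,0],-1],[[0,0,0],[0,0,0],-1]]'
python3 -m crank '[[[0,0,0.02],[0,0,0],-1],[[0,0,0.03],[0,0,0],-1],[[0,0,0.04],[0,0,0],-1],[[0,0,0.04],[0,0,0],-1],[[0,0,0.04],[0,0,0],-1],[[0,0,0],[0,0,0],-1],[[0,0,0],[0,0,0],-1]]'
python3 -m crank '[[[0.005,-0.045,0],[0,0,0],-1],[[0.005,-0.045,0],[0,0,0],-1],[[0.005,-0.045,0],[0,0,0],-1],[[0.005,-0.045,0],[0,0,0],-1],[[0.005,-0.045,0],[0,0,0],-1],[[0.005,-0.045,0],[0,0,0],-1],[[0.005,-0.045,0],[0,0,0],-1],[[0.005,-0.045,0],[0,0,0],-1],[[0.005,-0.045,0],[0,0,0],-1],[[0,0,0],[0,0,0],-1],[[0,0,0],[0,0,0],-1]]'
```

```text
clock: 9.65
tool_pos: [0.5275, -0.0582, 0.0551]
orientation: [180.0, 0.1, 170.3]
force: [0.6, -1.1, 7.3]
opening: 0.0337
gripper_force: 30.0
clock: 10.35
tool_pos: [0.5265, -0.0577, 0.2247]
orientation: [179.9, 0.1, 170.2]
force: [-0.4, 0.0, -3.1]
opening: 0.0339
gripper_force: 30.0
clock: 11.45
tool_pos: [0.5702, -0.4636, 0.2203]
orientation: [179.9, -0.2, 170.1]
force: [-0.7, 0.3, -1.3]
opening: 0.0336
gripper_force: 30.0
```

```bash
python3 -m crank '[[[0,0,-0.04],[0,0,0],-1],[[0,0,-0.04],[0,0,0],-1],[[0,0,-0.04],[0,0,0],-1],[[0,0,-0.04],[0,0,0],-1],[[0,0,-0.02],[0,0,0],-1],[[0,0,-0.007],[0,0,0],-1],[[0,0,-0.005],[0,0,0],-1],[[0,0,0],[0,0,0],-1],[[0,0,0],[0,0,0],-0.05],[[0,0,0],[0,0,0],-0.05],[[0,0,0],[0,0,0],-0.05]]'
python3 -m crank '[[[0,0,0.03],[0,0,0],-0.05],[[0,0,0.04],[0,0,0],-0.05],[[0,0,0.04],[0,0,0],-0.05],[[0,0,0.04],[0,0,0],-0.05],[[0,0.02,0],[0,0,0],0.15],[[-0.002,0.045,0],[0,0,0],0.15],[[-0.002,0.045,0],[0,0,0],0.15],[[-0.002,0.045,0],[0,0,0],0.15],[[-0.002,0.045,0],[0,0,0],0.15],[[-0.002,0.045,0],[0,0,0],0.15],[[-0.002,0.045,0],[0,0,0],0.15],[[-0.002,0.045,0],[0,0,0],0.15]]'
python3 -m crank '[[[-0.002,0.045,0],[0,0,0],0.15],[[-0.002,0.045,0],[0,0,0],0.15],[[-0.002,0.045,0],[0,0,0],0.15],[[-0.002,0.045,0],[0,0,0],0.15],[[-0.002,0.02,-0.02],[0,0,0],0.15],[[0,0,-0.02],[0,0,0],0.15],[[0,0,0],[0,0,0],0.15],[[0,0,0],[0,0,0],0.15]]'
```

```text
clock: 12.55
tool_pos: [0.572, -0.4634, 0.033]
orientation: [-180.0, 0.1, 170.2]
force: [0.0, -0.0, -0.7]
opening: 0.0415
gripper_force: 0.0
clock: 13.75
tool_pos: [0.5573, -0.1264, 0.1825]
orientation: [180.0, 0.1, 170.2]
force: [0.9, -0.2, -0.3]
opening: 0.0503
gripper_force: 0.0
clock: 14.55
tool_pos: [0.5476, 0.0717, 0.1423]
orientation: [-180.0, 0.0, 170.2]
force: [1.0, 0.4, 0.5]
opening: 0.0505
gripper_force: 0.0
```

```bash
python3 -m crank '[[[0.001,-0.001,-0.04],[0,0,0],0.15],[[0,0,-0.03],[0,0,0],0.15],[[0,0,-0.017],[0,0,0],0.15],[[0,0,0],[0,0,0],0.15],[[0,0,0],[0,0,0],-1],[[0,0,0],[0,0,0],-1],[[0,0,0],[0,0,0],-1],[[0,0,0],[0,0,0],-1],[[0,0,0],[0,0,0],-1]]'
python3 -m crank '[[[0,0,0.02],[0,0,0],-1],[[0,0,0.03],[0,0,0],-1],[[0,0,0.04],[0,0,0],-1],[[0,0,0.04],[0,0,0],-1],[[0,0,0.04],[0,0,0],-1],[[0,0,0],[0,0,0],-1],[[0,0,0],[0,0,0],-1]]'
python3 -m crank '[[[-0.002,-0.045,0],[0,0,0],-1],[[-0.002,-0.045,0],[0,0,0],-1],[[-0.002,-0.045,0],[0,0,0],-1],[[-0.002,-0.045,0],[0,0,0],-1],[[-0.002,-0.045,0],[0,0,0],-1],[[-0.002,-0.045,0],[0,0,0],-1],[[-0.002,-0.045,0],[0,0,0],-1],[[-0.002,-0.045,0],[0,0,0],-1],[[-0.002,-0.045,0],[0,0,0],-1],[[-0.002,-0.045,0],[0,0,0],-1],[[-0.001,-0.045,0],[0,0,0],-1],[[0,-0.045,0],[0,0,0],-1]]'
python3 -m crank '[[[0,0,0],[0,0,0],-1],[[0,0,0],[0,0,0],-1]]'
```

```text
clock: 15.45
tool_pos: [0.5495, 0.0712, 0.0562]
orientation: [179.9, 0.1, 170.3]
force: [0.1, -1.0, 6.6]
opening: 0.0337
gripper_force: 30.0
clock: 16.15
tool_pos: [0.5484, 0.0713, 0.2257]
orientation: [179.9, 0.1, 170.2]
force: [-0.7, -0.3, -2.6]
opening: 0.0339
gripper_force: 30.0
clock: 17.35
tool_pos: [0.5263, -0.4703, 0.2224]
orientation: [179.9, -0.2, 170.2]
force: [1.4, 1.5, -2.4]
opening: 0.0338
gripper_force: 30.0
clock: 17.55
tool_pos: [0.526, -0.4696, 0.2215]
orientation: [179.9, -0.2, 170.1]
force: [0.6, 0.2, -2.0]
opening: 0.0336
gripper_force: 30.0
```

```bash
python3 -m crank '[[[0.001,-0.003,-0.04],[0,0,0],-1],[[0,0,-0.04],[0,0,0],-1],[[0,0,-0.04],[0,0,0],-1],[[0,0,-0.04],[0,0,0],-1],[[0,0,-0.02],[0,0,0],-1],[[0,0,-0.007],[0,0,0],-1],[[0,0,-0.004],[0,0,0],-1],[[0,0,0],[0,0,0],-1],[[0,0,0],[0,0,0],-0.05],[[0,0,0],[0,0,0],-0.05],[[0,0,0],[0,0,0],-0.05]]'
python3 -m crank '[[[0,0,0.03],[0,0,0],-0.05],[[0,0,0.04],[0,0,0],-0.05],[[0,0,0.04],[0,0,0],-0.05],[[0,0,0.05],[0,0,0],-0.05],[[-0.02,0.02,0.03],[0,0,0],0.15],[[-0.03,0.03,0.02],[0,0,0],0.15],[[-0.03,0.03,0.0],[0,0,0],0.15],[[-0.02,0.03,0.0],[0,0,0],0.15],[[0,0.03,0],[0,0,0],0.15],[[0,0,0],[0,0,0],0.15],[[0,0,0],[0,0,0],0.15],[[0,0,0],[0,0,0],0.15]]'
cat > look.py <<'E'
import sys
from h import *
from plant import imaging
def look(n):
    m=imaging.camera_model("wrist");p,d=imaging.snapshot("wrist");cv2.imwrite(f"pics/{n}.png",p)
    np.savez(f"pics/{n}cam.npz",d=d,**{k:np.array(m[k]) for k in("mtx","R","t")})
    return p,d,m,cloud(p,d,m)
E
python3 - <<'E'
from look import *
from plant import imaging
p,d,m,X=look("w2"); print(hubpose(X,(.414,-.2915)))
q,_=imaging.snapshot("scene");a=np.hstack([cv2.resize(p,(400,300)),cv2.resize(q[180:420,110:430],(400,300))]);cv2.imwrite("pics/w2b.png",a)
E
```

```text
clock: 18.65
tool_pos: [0.529, -0.4724, 0.0349]
orientation: [-180.0, 0.1, 170.2]
force: [-0.7, 0.4, 0.4]
opening: 0.0413
gripper_force: 0.0
clock: 19.85
tool_pos: [0.4287, -0.3325, 0.2439]
orientation: [-180.0, 0.0, 170.2]
force: [-0.9, -0.4, -0.4]
opening: 0.0501
gripper_force: 0.0
(array([ 0.41400351, -0.291927  ]), 423, 477, np.float64(6.451110378241904), np.float64(0.7575387986175618), np.float64(36.02330444691409), np.float64(0.03191459336947949), np.float64(0.035554447741097714))
```

View pics/w2b.png

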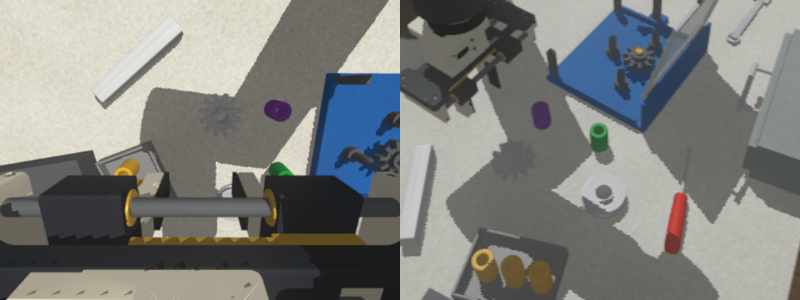

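All three bushes stand in the tray, and the stubs are bare. The right gear is at (.414,-.292) with a flat at 36.2°. I'll align the fingers to 96.4° and grasp it.

```bash
python3 -m crank '[[[-0.005,0.01,-0.03],[0,0,5.4],0.15],[[-0.005,0.015,-0.04],[0,0,5.4],0.15],[[-0.005,0.015,-0.04],[0,0,5.4],0.15],[[0,0,-0.04],[0,0,0],0.15],[[0,0,-0.02],[0,0,0],0.15],[[0,0,0],[0,0,0],0.15],[[0,0,0],[0,0,0],0.15]]'
python3 - <<'E'
from plant import ctrl;print(ctrl.get_obs()['tool_pos'],ctrl.get_obs()['joint_pos'])
E
```

```text
clock: 20.65
tool_pos: [0.4137, -0.2927, 0.0737]
orientation: [-180.0, -0.1, -173.6]
force: [0.5, -0.5, 0.0]
opening: 0.0505
gripper_force: 0.0
[ 0.41367977 -0.29266266  0.0736592 ] [-1.30181552e+01  1.39233186e+01 -3.16543307e+01  3.36323013e-02
 -4.44768516e+01 -7.05988411e+01]
```

```bash
python3 -m crank '[[[0,0.001,-0.03],[0,0,0],0.15],[[0,0,-0.015],[0,0,0],0.15],[[0,0,-0.009],[0,0,0],0.15],[[0,0,0],[0,0,0],0.15],[[0,0,0],[0,0,0],-1],[[0,0,0],[0,0,0],-1],[[0,0,0],[0,0,0],-1],[[0,0,0],[0,0,0],-1],[[0,0,0],[0,0,0],-1]]'
python3 -m crank '[[[0,0,0.02],[0,0,0],-1],[[0,0,0.03],[0,0,0],-1],[[0,0,0.04],[0,0,0],-1],[[0,0,0.04],[0,0,0],-1],[[0,0,0.04],[0,0,0],-1],[[0,0,0],[0,0,0],-1],[[0,0,0],[0,0,0],-1]]'
```

```text
clock: 21.55
tool_pos: [0.4143, -0.2914, 0.0206]
orientation: [-179.9, 0.1, -173.5]
force: [-0.1, -0.4, 6.6]
opening: 0.0317
gripper_force: 30.0
clock: 22.25
tool_pos: [0.4131, -0.2906, 0.1897]
orientation: [180.0, 0.1, -173.6]
force: [0.2, 0.7, -4.2]
opening: 0.032
gripper_force: 30.0
```

```bash
python3 -m crank '[[[0.019,0.039,0],[0,0,-0.9],-1],[[0.019,0.039,0],[0,0,0],-1],[[0.019,0.039,0],[0,0,0],-1],[[0.019,0.039,0],[0,0,0],-1],[[0.019,0.038,0],[0,0,0],-1],[[0.018,0.038,0],[0,0,0],-1],[[0,0,-0.03],[0,0,0],-1],[[0,0,-0.03],[0,0,0],-1],[[0,0,-0.02],[0,0,0],-1],[[0,0,0],[0,0,0],-1],[[0,0,0],[0,0,0],-1]]'
python3 - <<'E'
from look import *
p,d,m,X=look("w3");print(hubpose(X,(.5264,-.0587),.0875))
q,_=imaging.snapshot("side")
cv2.imwrite("pics/w3b.png",np.hstack([cv2.resize(p,(400,300)),cv2.resize(q[130:280,180:380],(400,300))]))
E
```

```text
clock: 23.35
tool_pos: [0.5255, -0.0593, 0.1085]
orientation: [-180.0, -0.2, -174.5]
force: [0.7, -0.7, -4.0]
opening: 0.0315
gripper_force: 30.0
(array([ 0.52081858, -0.05849608]), 2066, 769, np.float64(5.54024643815031), np.float64(0.5397270534120179), np.float64(5.164644124933318), np.float64(0.04677775211606838), np.float64(0.0485954737103436))
```

View pics/w3b.png

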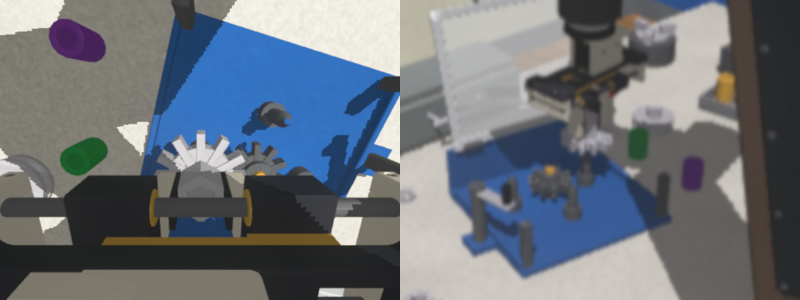

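```bash
python3 -m crank '[[[0.001,0.001,-0.01],[0,0,0],-1],[[0,0,-0.01],[0,0,0],-1],[[0,0,-0.006],[0,0,0],-1],[[0,0,-0.005],[0,0,0],-1],[[0,0,-0.004],[0,0,0],-1],[[0,0,0],[0,0,0],-1]]'
```

```text
clock: 24.05
tool_pos: [0.5271, -0.0582, 0.0739]
orientation: [-180.0, -0.1, -174.5]
force: [0.4, -1.7, -5.0]
opening: 0.0316
gripper_force: 30.0
```

```bash
python3 -m crank '[[[0,0,-0.004],[0,0,0],-1],[[0,0,-0.003],[0,0,0],-1],[[0,0,-0.003],[0,0,0],-1],[[0,0,-0.002],[0,0,0],-1],[[0,0,0],[0,0,0],-1]]'
```

```text
clock: 24.55
tool_pos: [0.5274, -0.0582, 0.0623]
orientation: [-180.0, -0.0, -174.5]
force: [1.2, -3.3, -5.7]
opening: 0.0322
gripper_force: 30.0
```

```bash
python3 -m crank '[[[0,0,-0.004],[0,0,0],-1],[[0,0,-0.003],[0,0,0],-1],[[0,0,-0.003],[0,0,0],-1],[[0,0,-0.001],[0,0,0],-1],[[0,0,0],[0,0,0],-1]]'
```

```text
clock: 25.05
tool_pos: [0.5273, -0.0582, 0.0512]
orientation: [-180.0, -0.0, -174.5]
force: [2.2, -4.7, -5.9]
opening: 0.0316
gripper_force: 30.0
```

It's meshed and practically home. I'll release, rise and check.

```bash
python3 -m crank '[[[0,0,-0.001],[0,0,0],-1],[[0,0,0],[0,0,0],-1],[[0,0,0],[0,0,0],-0.05],[[0,0,0],[0,0,0],-0.05],[[0,0,0],[0,0,0],-0.05],[[0,0,0.02],[0,0,0],-0.05],[[0,0,0.03],[0,0,0],-0.05],[[0,0,0.04],[0,0,0],-0.05],[[-0.02,0.02,0.05],[0,0,0],0.15],[[-0.03,0.03,0.04],[0,0,0],0.15],[[-0.03,0.04,0.01],[0,0,0],0.15],[[0,0,0],[0,0,0],0.15]]'
python3 -m crank '[[[0,0.04,0],[0,0,0],0.15],[[0,0.04,0],[0,0,0],0.15],[[0,0,0],[0,0,0],0.15],[[0,0,0],[0,0,0],0.15]]'
python3 - <<'E'
from look import *
p,d,m,X=look("w4");print(hubpose(X,(.5264,-.0587),.03));print(hubpose(X,(.433,.315)))
Z=X[np.hypot(X[...,0]-.5264,X[...,1]+.0587)<.016][:,2];print("hub top",np.percentile(Z,[50,80,95]))
for x,y in((.473,.0179),(.549,.071)):
    k=(np.hypot(X[...,0]-x,X[...,1]-y)<.02)&(X[...,2]>.06); P=X[k]; print("pin",(P[:,:2].max(0)+P[:,:2].min(0))/2,len(P),P[:,2].max())
E
```

```text
clock: 26.25
tool_pos: [0.4536, 0.028, 0.231]
orientation: [179.8, 0.3, -174.2]
force: [0.9, -0.4, 0.4]
opening: 0.0502
gripper_force: 0.0
clock: 26.65
tool_pos: [0.4547, 0.105, 0.2279]
orientation: [-180.0, -0.0, -174.4]
force: [-0.1, -0.6, 0.3]
opening: 0.0507
gripper_force: 0.0
(array([ 0.52345984, -0.05696489]), 361, 410, np.float64(5.623731279742746), np.float64(0.43239149976704266), np.float64(35.81066952764121), np.float64(0.03024022593521979), np.float64(0.0316926545592813))
(array([0.43302468, 0.31521603]), 548, 555, np.float64(20.733929105576394), np.float64(0.7289251425589751), np.float64(20.52394731730632), np.float64(0.03276604304620443), np.float64(0.03607135449122051))
hub top [0.07404728 0.07606069 0.07674427]
pin [0.46745261 0.01905981] 495 0.30578663201691064
pin [0.54848767 0.07117458] 102 0.07044233562849411
```

The right gear is seated on stub3 (hub top 76 mm, as required). The left gear is unmoved at (.433,.315), 20.7°. Going for it.

```bash
python3 -m crank '[[[-0.004,0.042,0],[0,0,-5],0.15],[[-0.004,0.042,0],[0,0,-5],0.15],[[-0.004,0.042,0],[0,0,-4.9],0.15],[[-0.005,0.042,0],[0,0,0],0.15],[[-0.005,0.042,0],[0,0,0],0.15],[[0,0,-0.04],[0,0,0],0.15],[[0,0,-0.04],[0,0,0],0.15],[[0,0,-0.04],[0,0,0],0.15],[[0,0,-0.03],[0,0,0],0.15],[[0,0,0],[0,0,0],0.15],[[0,0,0],[0,0,0],0.15]]'
```

```text
clock: 27.8
tool_pos: [0.4335, 0.3136, 0.0786]
orientation: [-179.9, -0.0, 170.6]
force: [1.6, 0.0, 0.7]
opening: 0.0504
gripper_force: 0.0
```

```bash
python3 - <<'E'
from look import *
p,d,m,X=look("w5");print(hubpose(X,(.433,.315)))
E
```

```text
(array([0.43292459, 0.31581089]), 1321, 1279, np.float64(20.614681990951283), np.float64(0.7415874628491244), np.float64(20.37562102446887), np.float64(0.032321806478636333), np.float64(0.03609208260595775))
```

```bash
python3 -m crank '[[[-0.001,0.002,-0.03],[0,0,0],0.15],[[0,0,-0.02],[0,0,0],0.15],[[0,0,-0.008],[0,0,0],0.15],[[0,0,0],[0,0,0],0.15],[[0,0,0],[0,0,0],-1],[[0,0,0],[0,0,0],-1],[[0,0,0],[0,0,0],-1],[[0,0,0],[0,0,0],-1],[[0,0,0],[0,0,0],-1]]'
python3 -m crank '[[[0,0,0.02],[0,0,0],-1],[[0,0,0.03],[0,0,0],-1],[[0,0,0.04],[0,0,0],-1],[[0,0,0.04],[0,0,0],-1],[[0,0,0.04],[0,0,0],-1],[[0,0,0.02],[0,0,0],-1],[[0,0,0],[0,0,0],-1],[[0,0,0],[0,0,0],-1]]'
```

```text
clock: 28.75
tool_pos: [0.432, 0.3163, 0.0212]
orientation: [180.0, 0.0, 170.6]
force: [-2.2, -2.6, 7.2]
opening: 0.0324
gripper_force: 30.0
clock: 29.55
tool_pos: [0.4311, 0.316, 0.2094]
orientation: [-180.0, -0.1, 170.6]
force: [-0.7, -0.4, -5.2]
opening: 0.0321
gripper_force: 30.0
```

```bash
python3 -m crank '[[[0.006,-0.042,0],[0,0,0],-1],[[0.006,-0.042,0],[0,0,0],-1],[[0.006,-0.043,0],[0,0,0],-1],[[0.006,-0.043,0],[0,0,0],-1],[[0.006,-0.043,0],[0,0,0],-1],[[0.006,-0.043,0],[0,0,0],-1],[[0.005,-0.042,0],[0,0,0],-1],[[0,0,-0.04],[0,0,0],-1],[[0,0,-0.04],[0,0,0],-1],[[0,0,-0.025],[0,0,0],-1],[[0,0,0],[0,0,0],-1],[[0,0,0],[0,0,0],-1]]'
```

```text
clock: 30.75
tool_pos: [0.4723, 0.018, 0.1045]
orientation: [-179.9, -0.1, 170.6]
force: [0.5, 0.6, -2.4]
opening: 0.0317
gripper_force: 30.0
```

```bash
python3 -m crank '[[[0,0,-0.01],[0,0,0],-1],[[0,0,-0.008],[0,0,0],-1],[[0,0,-0.006],[0,0,0],-1],[[0,0,-0.005],[0,0,0],-1],[[0,0,0],[0,0,0],-1]]'
```

```text
clock: 31.25
tool_pos: [0.4724, 0.0182, 0.0756]
orientation: [-180.0, -0.1, 170.6]
force: [1.2, 0.0, -4.5]
opening: 0.0314
gripper_force: 30.0
```

```bash
python3 -m crank '[[[0,0,-0.004],[0,0,0],-1],[[0,0,-0.003],[0,0,0],-1],[[0,0,-0.003],[0,0,0],-1],[[0,0,-0.002],[0,0,0],-1],[[0,0,0],[0,0,0],-1]]'
```

```text
clock: 31.75
tool_pos: [0.4726, 0.0182, 0.0639]
orientation: [-180.0, -0.0, 170.6]
force: [-0.2, 0.4, -4.7]
opening: 0.0321
gripper_force: 30.0
```

Underside is at about 43 mm with no contact force, so it's meshed. Continuing down, then releasing.

```bash
python3 -m crank '[[[0,0,-0.004],[0,0,0],-1],[[0,0,-0.003],[0,0,0],-1],[[0,0,-0.003],[0,0,0],-1],[[0,0,-0.002],[0,0,0],-1],[[0,0,-0.001],[0,0,0],-1],[[0,0,0],[0,0,0],-1]]'
```

```text
clock: 32.35
tool_pos: [0.4726, 0.0182, 0.0512]
orientation: [-180.0, -0.0, 170.6]
force: [-1.8, -1.8, -1.7]
opening: 0.0323
gripper_force: 30.0
```

```bash
python3 -m crank '[[[0,0,0],[0,0,0],-0.05],[[0,0,0],[0,0,0],-0.05],[[0,0,0],[0,0,0],-0.05],[[0,0,0.02],[0,0,0],-0.05],[[0,0,0.03],[0,0,0],-0.05],[[0,0,0.04],[0,0,0],-0.05],[[0,0,0.05],[0,0,0],-0.05],[[-0.01,0,0.05],[0,0,0],-0.05],[[-0.01,0,0.04],[0,0,0],-0.05],[[0,0,0.03],[0,0,0],-0.05],[[0,0,0],[0,0,0],-0.05],[[0,0,0],[0,0,0],-0.05]]'
python3 - <<'E'
from look import *
p,d,m,X=look("w6");print(hubpose(X,(.5264,-.0587),.03));print(hubpose(X,(.4728,.0177),.03))
q,e=imaging.snapshot("side");mm=imaging.camera_model("side");S=cloud(q,e,mm)
for x,y in((.5264,-.0587),(.4728,.0177)):
    for W in(X,S):
        Z=W[np.hypot(W[...,0]-x,W[...,1]-y)<.016][:,2];print("hub top",np.percentile(Z,[50,80,95]))
# guard: bar points, edge points
for W,im in((S,q),):
    R=np.array([.985,-.174]);u=(W[...,:2]-[.5378,.0062])@R; v=(W[...,:2]-[.5378,.0062])@[.174,.985]
    k=(e>0)&(W[...,2]>.29)&(abs(v)<.07)&(u>0)&(u<.3);P=np.c_[u[k],v[k],W[...,2][k]];print("bar",len(P),P.min(0),np.median(P,0),P.max(0))
    for z in(.12,.18,.24,.28):
        k=(e>0)&(abs(W[...,2]-z)<.01)&(abs(v)<.12)&(u>0.05)&(u<.2);print(z,np.percentile(u[k],[5,25,50,75]) if k.any() else None)
cv2.imwrite("pics/w6b.png",np.hstack([cv2.resize(p,(400,300)),cv2.resize(q[100:280,160:380],(400,327))[:300]]))
E
```

```text
clock: 33.55
tool_pos: [0.4532, 0.0186, 0.3108]
orientation: [179.9, 0.1, 170.6]
force: [-0.2, -0.1, -0.7]
opening: 0.0412
gripper_force: 0.0
(array([ 0.52445301, -0.05633285]), 236, 327, np.float64(5.907720960563537), np.float64(0.5077249860129343), np.float64(37.152736747339254), np.float64(0.029930766045508986), np.float64(0.032845326657963796))
(array([0.47334095, 0.01879818]), 335, 426, np.float64(20.725442368804373), np.float64(0.5922974295975714), np.float64(20.636608718962762), np.float64(0.03190241707335733), np.float64(0.035861747733423786))
hub top [0.07123463 0.07610193 0.07677403]
hub top [0.06620777 0.07385532 0.07566076]
hub top [0.07494729 0.07613944 0.07705181]
hub top [0.07382736 0.4386788  0.45689914]
bar 125 [ 0.13028441 -0.0160325   0.29000307] [0.14027979 0.02704906 0.31091551] [0.14978877 0.0697989  0.3186319 ]
0.12 [0.08636883 0.089231   0.09134937 0.09325609]
0.18 [0.10285998 0.10574809 0.10737738 0.10982363]
0.24 [0.11932248 0.12184503 0.12385629 0.12595532]
0.28 [0.12949698 0.1320615  0.13360824 0.1353789 ]
```

View pics/w6b.png

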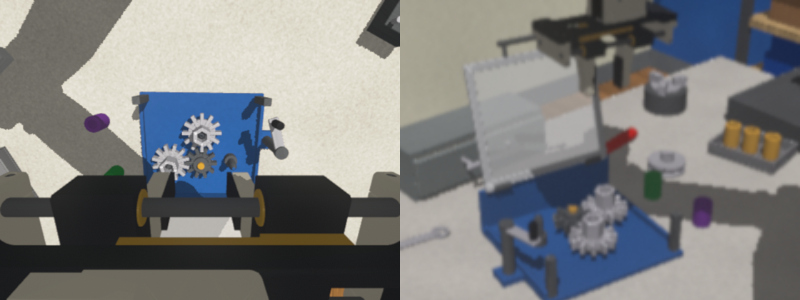

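Both gears are fully home (hub tops at 76 mm) on stub1 and stub3, and three bushes stand in the tray. The guard leans back to about 1.83 rad, with its bar at u≈0.140 beyond the sun and z≈0.312. I'll shut the fingers, pass over the bar and come down behind it.

```bash
python3 -m crank '[[[0,0,0.04],[0,0,0],-1],[[0,0,0.035],[0,0,0],-1],[[0.043,-0.0075,0],[0,0,0],-1],[[0.043,-0.0075,0],[0,0,0],-1],[[0.043,-0.0075,0],[0,0,0],-1],[[0.043,-0.0075,0],[0,0,0],-1],[[0.043,-0.0075,0],[0,0,0],-1],[[0.043,-0.0075,0],[0,0,0],-1],[[0.005,0,0],[0,0,0],-1],[[0,0,0],[0,0,0],-1],[[0,0,0],[0,0,0],-1]]'
python3 -m crank '[[[0,0,-0.03],[0,0,0],-1],[[0,0,-0.03],[0,0,0],-1],[[0,0,-0.022],[0,0,0],-1],[[0,0,0],[0,0,0],-1],[[0,0,0],[0,0,0],-1]]'
```

```text
clock: 34.75
tool_pos: [0.7156, -0.0267, 0.3842]
orientation: [-180.0, -0.1, 170.6]
force: [-0.2, 0.8, -0.8]
opening: 0.0006
gripper_force: 0.0
clock: 35.25
tool_pos: [0.7156, -0.0266, 0.3052]
orientation: [-180.0, 0.1, 170.7]
force: [-0.1, -0.2, 0.3]
opening: 0.0004
gripper_force: 0.0
```

```bash
python3 -m crank '[[[-0.014,0.0025,0.001],[0,0,0],-1],[[-0.014,0.0025,0.001],[0,0,0],-1],[[-0.014,0.0025,0.001],[0,0,0],-1],[[-0.014,0.0025,0.001],[0,0,0],-1],[[-0.014,0.0025,0.001],[0,0,0],-1],[[-0.015,0.0025,0.001],[0,0,0],-1],[[0,0,0],[0,0,0],-1]]'
python3 -m crank '[[[-0.013,0.0023,-0.001],[0,0,0],-1],[[-0.013,0.0023,-0.001],[0,0,0],-1],[[-0.014,0.0025,-0.002],[0,0,0],-1],[[-0.013,0.0023,-0.003],[0,0,0],-1],[[-0.013,0.0023,-0.003],[0,0,0],-1],[[-0.013,0.0023,-0.004],[0,0,0],-1],[[0,0,0],[0,0,0],-1]]'
```

```text
clock: 35.95
tool_pos: [0.6308, -0.0114, 0.3131]
orientation: [179.9, 0.3, 170.7]
force: [-0.3, 0.7, -1.0]
opening: 0.0005
gripper_force: 0.0
clock: 36.65
tool_pos: [0.5517, 0.0025, 0.2965]
orientation: [180.0, 0.1, 170.7]
force: [-0.6, -0.1, 1.0]
opening: 0.0005
gripper_force: 0.0
```

```bash
cat > guard.py <<'E'
from look import *
def guard():
    q,e=imaging.snapshot("side");W=cloud(q,e,imaging.camera_model("side"))
    d=W[...,:2]-[.5378,.0062];u=d@[.985,-.174];v=d@[.174,.985];z=W[...,2]
    k=(e>0)&(abs(v)>.103)&(abs(v)<.117)&(z>.1)&(z<.33)&(u>-.2)&(u<.2)  # side rails
    th=np.degrees(np.arctan2(z[k]-.088,.080-u[k])); r=np.hypot(z[k]-.088,.08-u[k]);t=th[(r>.08)&(r<.21)]
    print("guard deg",len(t),np.percentile(t,[10,50,90]));return q
if __name__=="__main__":
    q=guard();cv2.imwrite("pics/g_%s.png"%sys.argv[1],q[60:300,120:420])
E
python3 guard.py 1
```

```text
guard deg 253 [67.69714323 68.4419933  69.30314999]
```

View pics/g_1.png

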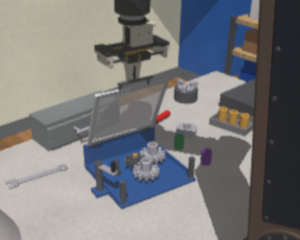

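```bash
python3 -m crank '[[[-0.0145,0.0025,-0.005],[0,0,0],-1],[[-0.0145,0.0025,-0.005],[0,0,0],-1],[[-0.0145,0.0025,-0.006],[0,0,0],-1],[[0.005,-0.001,0.01],[0,0,0],-1],[[0,0,0.017],[0,0,0],-1],[[-0.01,0.002,0.002],[0,0,0],-1],[[-0.01,0.002,0],[0,0,0],-1],[[0,0,0],[0,0,0],-1]]'
python3 guard.py 2
```

```text
clock: 37.5
tool_pos: [0.4926, 0.0129, 0.3084]
orientation: [180.0, -0.0, 170.6]
force: [0.4, -0.1, 0.2]
opening: 0.0003
gripper_force: 0.0
guard deg 183 [55.39754244 55.98031963 56.8048849 ]
```

```bash
python3 -m crank '[[[-0.009,0.0016,-0.021],[0,0,0],-1],[[-0.008,0.0014,-0.008],[0,0,0],-1],[[-0.008,0.0014,-0.008],[0,0,0],-1],[[-0.014,0.0025,-0.014],[0,0,0],-1],[[-0.014,0.0025,-0.015],[0,0,0],-1],[[-0.012,0.002,-0.016],[0,0,0],-1],[[-0.012,0.002,-0.017],[0,0,0],-1],[[-0.009,0.0015,-0.018],[0,0,0],-1],[[-0.008,0.0015,-0.019],[0,0,0],-1],[[0,0,0],[0,0,0],-1]]'
python3 guard.py 3
```

```text
clock: 38.55
tool_pos: [0.3972, 0.0285, 0.1701]
orientation: [-179.9, -0.2, 170.6]
force: [0.1, -0.6, 0.6]
opening: 0.0005
gripper_force: 0.0
guard deg 113 [18.98139166 19.91158726 20.67546818]
```

```bash
python3 -m crank '[[[0.002,0,-0.015],[0,0,0],-1],[[0.002,-0.001,-0.015],[0,0,0],-1],[[0.001,0,-0.015],[0,0,0],-1],[[0,0,-0.012],[0,0,0],-1],[[0,0,-0.01],[0,0,0],-1],[[0,0,-0.006],[0,0,0],-1],[[0,0,-0.004],[0,0,0],-1],[[0,0,-0.002],[0,0,0],-1],[[0,0,0],[0,0,0],-1]]'
```

```text
clock: 39.5
tool_pos: [0.4046, 0.0283, 0.0933]
orientation: [-180.0, 0.0, 170.6]
force: [-0.4, 0.4, -0.3]
opening: 0.0005
gripper_force: 0.0
```

```bash
python3 -m crank '[[[0,0,-0.002],[0,0,0],-1],[[0,0,-0.001],[0,0,0],-1],[[0,0,-0.001],[0,0,0],-1],[[0,0,0],[0,0,0],-1]]'
```

```text
clock: 39.9
tool_pos: [0.4051, 0.0283, 0.0908]
orientation: [180.0, 0.1, 170.7]
force: [-8.4, 0.7, 21.4]
opening: 0.0006
gripper_force: 11.1
```

The guard is shut against its rests (21 N at 90.8 mm). Next I'll rise and look at the clamp.

```bash
python3 -m crank '[[[0,0,0.03],[0,0,0],-1],[[0,0,0.04],[0,0,0],-1],[[0.02,0.01,0.05],[0,0,0],-1],[[0.03,0.03,0.03],[0,0,0],-1],[[0.03,0.03,0.0],[0,0,0],-1],[[0,0,0],[0,0,0],-1],[[0,0,0],[0,0,0],-1]]'
python3 - <<'E'
from look import *
p,d,m,X=look("w7")
for nm,c,z0,z1 in(("knob",(.462,.144),.122,.136),("piv",(.518,.156),.09,.112)):
    k=(d>0)&(np.hypot(X[...,0]-c[0],X[...,1]-c[1])<.025)&(X[...,2]>z0)&(X[...,2]<z1);P=X[k];print(nm,len(P),P.min(0).round(4),P.max(0).round(4),np.median(P,0).round(4))
dd=X[...,:2]-[.5378,.0062];u=dd@[.985,-.174];v=dd@[.174,.985]
k=(d>0)&(u<-.06)&(u>-.132)&(abs(v)<.118);print("guard z",np.percentile(X[...,2][k],[10,50,80,90]))
cv2.imwrite("pics/w7b.png",p[0:300])
E
```

```text
clock: 40.6
tool_pos: [0.4816, 0.0966, 0.2331]
orientation: [-180.0, -0.1, 170.7]
force: [-0.8, -0.4, -0.1]
opening: 0.0006
gripper_force: 0.0
knob 207 [0.456  0.1421 0.1222] [0.4698 0.1553 0.1322] [0.4621 0.1482 0.1301]
piv 722 [0.4931 0.1312 0.0907] [0.5312 0.1683 0.1074] [0.5127 0.1554 0.1047]
guard z [0.09017158 0.32288131 0.34142647 0.34575497]
```

View pics/w7b.png

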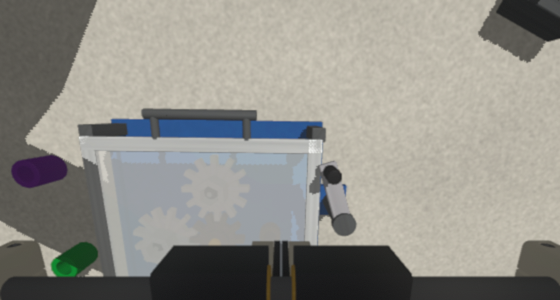

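Through the clear panel the guard is shut and level. The knob at (332,174) is at (.463,.1487) and the pivot at (342,224), which puts the clamp at about 0.3 rad. I'll grip the knob and take it round its arc.

```bash
python3 -m crank '[[[-0.009,0.026,0],[0,0,0],-0.25],[[-0.009,0.026,0],[0,0,0],-0.25],[[0,0,0],[0,0,0],-0.25],[[0,0,-0.04],[0,0,0],-0.25],[[0,0,-0.03],[0,0,0],-0.25],[[0,0,0],[0,0,0],-0.25],[[0,0,0],[0,0,0],-0.25]]'
python3 -m crank '[[[0,0,-0.03],[0,0,0],-0.25],[[0,0,-0.02],[0,0,0],-0.25],[[0,0,0],[0,0,0],-0.25],[[0,0,0],[0,0,0],-1],[[0,0,0],[0,0,0],-1],[[0,0,0],[0,0,0],-1],[[0,0,0],[0,0,0],-1]]'
```

```text
clock: 41.35
tool_pos: [0.4637, 0.1475, 0.1644]
orientation: [-179.9, 0.0, 170.6]
force: [0.8, 0.6, 0.6]
opening: 0.0327
gripper_force: 0.0
clock: 42.05
tool_pos: [0.4643, 0.1485, 0.1151]
orientation: [179.9, 0.1, 170.6]
force: [-1.4, -0.9, 7.4]
opening: 0.0133
gripper_force: 30.0
```

```bash
python3 -m crank '[[[0.003,-0.0115,0],[0,0,0],-1],[[0.005,-0.0105,0],[0,0,0],-1],[[0.0073,-0.0093,0],[0,0,0],-1],[[0.009,-0.0076,0],[0,0,0],-1],[[0,0,0],[0,0,0],-1]]'
python3 -m crank '[[[0.0104,-0.0056,0],[0,0,0],-1],[[0.0075,-0.0024,0],[0,0,0],-1],[[0.0068,-0.001,0],[0,0,0],-1],[[0,0,0],[0,0,0],-1],[[0,0,0],[0,0,0],-1]]'
```

```text
clock: 42.55
tool_pos: [0.4899, 0.1101, 0.1152]
orientation: [179.9, 0.2, 170.7]
force: [-0.0, 1.8, 5.5]
opening: 0.0128
gripper_force: 30.0
clock: 43.05
tool_pos: [0.5131, 0.0996, 0.1151]
orientation: [-180.0, 0.1, 170.7]
force: [-1.9, -4.3, 7.4]
opening: 0.0132
gripper_force: 30.0
```

```bash
python3 -m crank '[[[0.002,0,0],[0,0,0],-1],[[0,0,0],[0,0,0],-1]]'
python3 -m crank '[[[0,0,0],[0,0,0],-0.5],[[0,0,0],[0,0,0],-0.5],[[0,0,0],[0,0,0],-0.5],[[0,0,0.02],[0,0,0],-0.5],[[0,0,0.04],[0,0,0],-0.5],[[0,0,0.05],[0,0,0],-0.5],[[-0.03,0,0.05],[0,0,0],-0.5],[[-0.03,0,0.03],[0,0,0],-0.5],[[-0.02,-0.02,0],[0,0,0],-0.5],[[0,0,0],[0,0,0],-0.5],[[0,0,0],[0,0,0],-0.5]]'
python3 - <<'E'
from look import *
from guard import guard
p,d,m,X=look("w8")
k=(d>0)&(np.hypot(X[...,0]-.512,X[...,1]-.1)<.02)&(X[...,2]>.12)&(X[...,2]<.136);P=X[k];c=(P.min(0)+P.max(0))/2;print("knob",len(P),c)
w=c[:2]-[.519,.156];print("clamp rad",np.radians((np.degrees(np.arctan2(w[1],w[0]))-170)%360),np.hypot(*w))
s,_=imaging.snapshot("scene")
cv2.imwrite("pics/w8b.png",np.hstack([cv2.resize(p,(400,300)),cv2.resize(s[120:420,120:520],(400,300))]))
E
```

```text
clock: 43.25
tool_pos: [0.5142, 0.0993, 0.115]
orientation: [-179.9, -0.0, 170.7]
force: [-4.7, -3.6, 10.6]
opening: 0.0127
gripper_force: 30.0
clock: 44.35
tool_pos: [0.4387, 0.0803, 0.297]
orientation: [179.9, 0.1, 170.6]
force: [0.4, 0.3, -0.1]
opening: 0.0214
gripper_force: 0.0
knob 84 [0.5039082  0.10167188 0.12622716]
clamp rad 1.4743712080201663 0.05638534480126634
```

View pics/w8b.png

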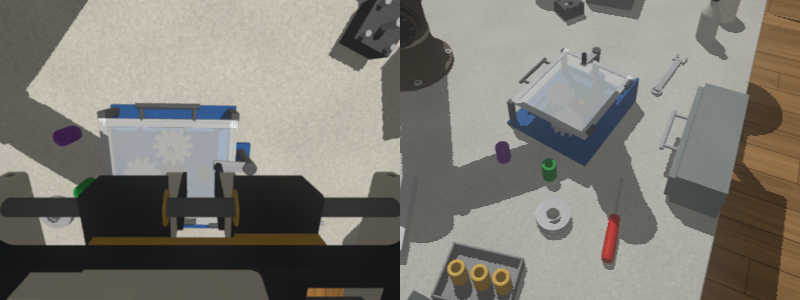

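```bash
python3 -m crank '[[[-0.015,-0.02,0.03],[0,0,0],-0.5],[[-0.01,-0.03,0.04],[0,0,0],-0.5],[[0,-0.03,0.04],[0,0,0],-0.5],[[0,0,0],[0,0,0],-0.5],[[0,0,0],[0,0,0],-0.5]]'
python3 - <<'E'
from look import *
p,d,m,X=look("w9")
for n,W,e in(("w",X,d),)+tuple((c,)+(lambda r:(cloud(*r,imaging.camera_model(c)),r[1]))(imaging.snapshot(c)) for c in("scene","side")):
    k=(e>0)&(np.hypot(W[...,0]-.512,W[...,1]-.1)<.022)&(W[...,2]>.115)&(W[...,2]<.136);P=W[k]
    if len(P): print(n,len(P),P.min(0).round(4),P.max(0).round(4),np.median(P,0).round(4))
    k=(e>0)&(np.hypot(W[...,0]-.519,W[...,1]-.156)<.02)&(W[...,2]>.1)&(W[...,2]<.112)&(W[...,1]>.145);P=W[k]
    if len(P): print(" piv",len(P),P.min(0).round(4),P.max(0).round(4))
cv2.imwrite("pics/w9b.png",cv2.resize(p[60:260,200:440],None,fx=3,fy=3))
E
```

```text
clock: 44.95
tool_pos: [0.4149, 0.0008, 0.4059]
orientation: [180.0, 0.0, 170.5]
force: [0.3, 0.5, -1.3]
opening: 0.0218
gripper_force: 0.0
w 90 [0.4986 0.0945 0.1156] [0.5114 0.1074 0.1318] [0.5034 0.1003 0.1298]
 piv 181 [0.5075 0.1451 0.1007] [0.5315 0.1678 0.107 ]
scene 37 [0.5043 0.0907 0.1151] [0.5167 0.1075 0.1325] [0.5113 0.0951 0.1263]
 piv 42 [0.5124 0.1451 0.1   ] [0.5358 0.166  0.1088]
side 29 [0.4976 0.0957 0.1163] [0.5102 0.11   0.1311] [0.5035 0.1041 0.1237]
 piv 42 [0.5068 0.1455 0.1003] [0.532  0.1681 0.1068]
```

View pics/w9b.png

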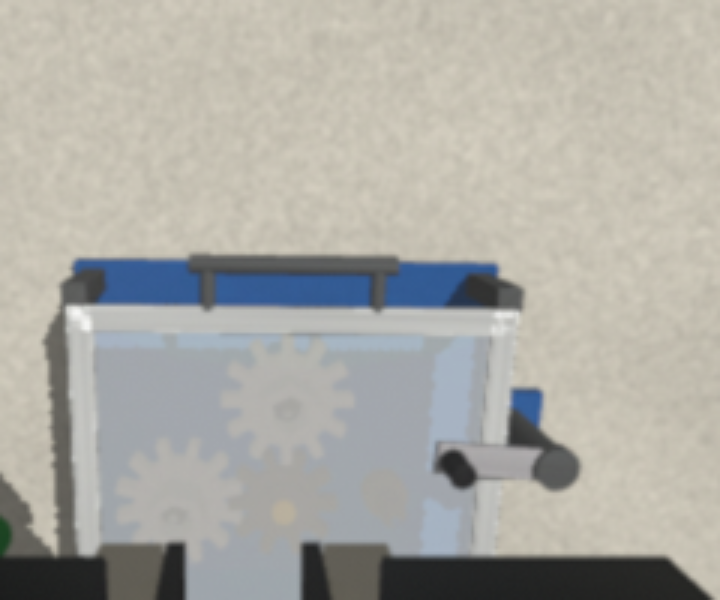

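The wrist view shows the arm over the guard's left edge, but the knob at (.5045,.1005) gives only about 1.49 rad, short of fully in. I'll push it home with shut fingers from the front side.

```bash
python3 -m crank '[[[0.02,0.034,-0.02],[0,0,0],-1],[[0.02,0.034,-0.02],[0,0,0],-1],[[0.02,0.034,-0.02],[0,0,0],-1],[[0,0,-0.05],[0,0,0],-1],[[0,0,-0.05],[0,0,0],-1],[[0,0,-0.05],[0,0,0],-1],[[0,0,-0.04],[0,0,0],-1],[[0,0,-0.03],[0,0,0],-1],[[0,0,-0.01],[0,0,0],-1],[[0,0,0],[0,0,0],-1],[[0,0,0],[0,0,0],-1]]'
```

```text
clock: 46.2
tool_pos: [0.4749, 0.1035, 0.1168]
orientation: [180.0, 0.1, 170.7]
force: [0.2, -0.2, 0.7]
opening: 0.0005
gripper_force: 0.0
```

```bash
python3 -m crank '[[[0.005,-0.001,0],[0,0,0],-1],[[0.005,-0.001,0],[0,0,0],-1],[[0.004,0,0],[0,0,0],-1],[[0.003,0,0],[0,0,0],-1],[[0,0,0],[0,0,0],-1]]'; python3 -m crank '[[[0.003,0,0],[0,0,0],-1],[[0,0,0],[0,0,0],-1]]'
```

```text
clock: 46.7
tool_pos: [0.4914, 0.1008, 0.1159]
orientation: [180.0, 0.0, 170.6]
force: [-1.4, -0.1, 0.5]
opening: 0.0004
gripper_force: 0.3
clock: 46.9
tool_pos: [0.494, 0.1007, 0.1156]
orientation: [-180.0, -0.0, 170.6]
force: [-1.2, -0.3, -0.2]
opening: 0.0001
gripper_force: 0.7
```

```bash
for i in 1; do python3 -m crank '[[[0.002,0,0],[0,0,0],-1],[[0,0,0],[0,0,0],-1]]'; python3 -m crank '[[[0.002,0,0],[0,0,0],-1],[[0,0,0],[0,0,0],-1]]'; done
```

```text
clock: 47.1
tool_pos: [0.4959, 0.1008, 0.1156]
orientation: [-180.0, -0.0, 170.6]
force: [-2.8, -0.3, 0.8]
opening: 0.0002
gripper_force: 1.0
clock: 47.3
tool_pos: [0.4965, 0.1005, 0.1153]
orientation: [-179.9, -0.2, 170.6]
force: [-8.9, 1.2, 4.3]
opening: 0.0002
gripper_force: 4.0
```

The force jumped at the stop, so the clamp is fully in. I'll retreat and do the final check.

```bash
python3 -m crank '[[[-0.01,0.001,0],[0,0,0],-1],[[-0.01,0.001,0.02],[0,0,0],-1],[[0,0,0.05],[0,0,0],-1],[[0,0,0.05],[0,0,0],-1],[[-0.02,-0.03,0.05],[0,0,0],-1],[[-0.02,-0.03,0.05],[0,0,0],-1],[[-0.02,-0.03,0.05],[0,0,0],-1],[[0,0,0],[0,0,0],-1],[[0,0,0],[0,0,0],-1]]'
python3 - <<'E'
from look import *
p,d,m,X=look("w10")
k=(d>0)&(np.hypot(X[...,0]-.512,X[...,1]-.1)<.022)&(X[...,2]>.115)&(X[...,2]<.136);P=X[k];c=(P.min(0)+P.max(0))/2
w=c[:2]-[.5195,.156];print("knob",c,"clamp",np.radians((np.degrees(np.arctan2(w[1],w[0]))-170)%360))
dd=X[...,:2]-[.5378,.0062];u=dd@[.985,-.174];v=dd@[.174,.985]
k=(d>0)&(u<-.119)&(u>-.130)&(abs(v)<.1);print("guard front edge z",np.percentile(X[...,2][k],[10,50,90]))
E
```

```text
clock: 48.2
tool_pos: [0.4296, 0.0298, 0.3591]
orientation: [179.8, 0.2, 170.6]
force: [0.4, 1.2, -0.8]
opening: 0.0005
gripper_force: 0.0
knob [0.51161723 0.10007206 0.12369043] clamp 1.6053064745865002
guard front edge z [0.01284086 0.42942684 0.46173583]
```

```bash
python3 -c "
from plant import close_job; print(close_job())"
```

```text
the job is handed in; nothing more can be done
None
```

The job is handed in: all three bushes are in the tray, both loose gears present are meshed and home on stub1 and stub3, the guard is shut against its rests, and the clamp is fully in at about 1.6 rad.

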